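# Park the tank scraper in its blade dock

### The job

Put the tank scraper with the orange grip away: slide its blade, front edge first, into the slot of the white blade dock until it is fully home, and leave it lying there flat on the bench. Leave the scraper with the blue grip where it lies.

Things in the scene. Friction and masses are not known exactly. Their poses are not given: they have to be found in the camera images.
- scraper_orange: Flat scraper, 185 mm long, about 0.1 kg, lying on the bench. Origin: on its underside, under the grip's centre; +x to the blade's front edge, z up. Orange grip: upright bar 80 mm long (x -40 to 40), 24 wide (y), 34 high, free on both sides; pinch it across y at its centre. White blade: x 38 to 145 mm, 64 wide, 4 thick, flush with the underside; black clamp bar 50 wide, 14 high at x 38 to 50.
- scraper_orange_edge (a point): Middle of the front edge of the orange scraper's blade, 145 mm ahead (+x) of the scraper's origin and 2 mm above its underside; axes as the scraper's.
- scraper_blue: The same scraper with a blue grip (same size, origin and axes); it stays where it lies.
- blade_dock: White dock fixed to the bench, 104 mm wide, 30 high, tinted see-through cover, orange strips. Origin: on the bench, middle of the slot's mouth; +x into the slot (away from the robot), z up. Slot has no floor (bench): 84 wide, 24 high, 75 deep to the back stop. Lead-in guides, 24 high, spread to 115 apart (127 outside) at x = -23. Blade home: scraper's origin at x = -70, its +x along the dock's.

How it is judged:
By the outcome, as a careful person would: the job done as asked, in the order asked, and still so for the second after the job is handed in, with the robot touching nothing.
It also fails if it takes over 38 s, if anything falls off the work surface, if the arm or the gripper's body presses on something with over 40 N, if the wrist force passes 120 N, or if a joint passes its speed limit or range.

### The arm

A 7-joint arm with a two-finger parallel gripper is mounted at the origin on a cart in front of the work surface, level with it; the furniture and walls round the work are solid. World frame = base frame: x ahead of the robot, y to its left, z up, the work surface at z = 0. Lengths are in m, angles in rad, forces in N, time in s.
With the tool pointing down it reaches from about 0.425 to 0.925 m from the base axis. Payload 6.8 kg.
Tool frame: the origin (TCP) lies midway between the tips of the shut fingers; the grasp point (between the pads) lies 19 mm behind it; z points along the fingers, y is the direction in which the jaws open and shut (so a half turn about z gives the same grasp; the last joint's range is limited). The gripper opens to 85 mm and grips with 20 to 120 N. Pads are 22 mm wide; open, the fingers measure 114 mm over their backs; the gripper's body (76 mm by 85 mm) begins 54 mm behind the grasp point. The pads swing forward as they close: fully open they stand 13 mm farther back than shut.
Start: joints at [1.235, 0.477, 0.022, 1.555, -0.011, 1.109, -0.083], TCP at [0.152, -0.658, 0.231] pointing down, gripper open.
Joint ranges: [-2.96, 2.96], [-0.34, 2.1], [-1.41, 1.46], [0.24, 2.44], [-1.37, 4.51], [0.17, 1.92], [-2.96, 2.96]. Speed limits (rad/s): [2.39, 2.39, 3.14, 3.14, 3.14, 3.14, 3.14].

### API

Orientations are given as a unit quaternion [w, x, y, z].
In Python, from station import status, eyes, workorder gives the robot as it stands. The module is installed in compiled form; this text tells all that it offers.
- The arm moves only by the shell command python3 -m jog 'ROWS' [FORCE]. ROWS is text: rows parted by semicolons, each of 7 numbers parted by spaces: the shift along the tool's x, y, z in m, then the turn, a rotation vector about the tool's x, y, z in degrees, then the finger opening in m, from 0 to 0.0854. In form: dx dy dz rx ry rz jaw; .... A call has 1 to 5 rows; each row is the pose to reach, as a shift and turn from the pose commanded when the call began, along the tool's axes at that moment; what a row does not reach only later rows make up. A row lasts 1/10 s, in which the tool goes at most 50 mm and 8.59 degrees, less where a joint would pass 70% of its speed; a pose out of reach is approached as far as the arm can. A call with a gripper value outside its range is refused whole. The fingers move at their own pace and stop on an object; FORCE is the grip in N (left out, the last holds). Time passes only in rows, so rows that repeat a pose let the fingers close. It gives the time, the measured TCP pose, the force and the opening at its end, in the units of the state.
- status.get_obs(): the state, without advancing time (a new reading comes with each control period).
- eyes.read_camera(name): name is "side" or "top" or "wrist"; returns a dict with "image" (420x560x3 uint8, red, green, blue), "intrinsics" (3x3 intrinsics, pixels), "position" and "orientation" of the camera in the world. Camera axes: x right, y up, looking along -z (the intrinsics and any distortion apply to the point x, -y, -z); pixel columns grow to the right and rows downward; lengths in m; the calibration is good to about 2 mm. A picture is of the moment at which its call begins. There is no depth.
- workorder.hand_in(): hands the job in, once; it reports no verdict.
The state is a dict: "t": time; "q": joint angles; "joint_vel": joint speeds; "joint_torque": joint torques, N m; "eef_pos": TCP position; "tool_rot": TCP orientation; "contact_force": force on the tool from outside, world axes, zero at the start; "torque": the same for the moment, N m; "gripper_width": opening from 0.0 (shut) to 1.0 (fully open).
Only numpy, scipy, OpenCV 4.12 (cv2) and the standard library are available. Lean on these libraries where they do the work, as an engineer would, in place of code of your own. Each camera call takes 0.05 s, during which the arm holds its last target.

## Working session

There is one attempt and no reset: what is moved stays moved. The work goes in short steps, Python scripts to look and compute and a shell command to move; the robot and the scene stay as the last step left them, time stands still between calls to the robot, and variables do not carry over. Pictures are saved under pics/ and viewed, and the job is handed in when it is done.

```bash
mkdir -p pics; python3 - <<'E'
from station import status, eyes
import cv2
s=status.get_obs()
for k in s: print(k,s[k])
for n in ["top","side"]:
    c=eyes.read_camera(n)
    cv2.imwrite(f"pics/{n}0.png",c["image"][:,:,::-1])
    print(n,c["intrinsics"],c["position"],c["orientation"],[k for k in c])
E
ls
```

```text
t 0.0
q [ 1.23492868  0.47781009  0.02235248  1.55647285 -0.01153138  1.10926468
 -0.08313164]
joint_vel [ 0.00054558 -0.00062439  0.00061663 -0.00021261  0.0011725  -0.00023197
 -0.00116111]
joint_torque [-1.04982093e-03 -5.96454155e+01  1.60773374e+00 -2.81196588e+01
  1.24791704e-02  9.35071061e-03  4.14354042e-05]
eef_pos [ 0.15226956 -0.65699135  0.23031021]
tool_rot [-8.99302657e-04  9.93523850e-01  1.13620090e-01 -1.60299025e-04]
contact_force [ 0.71736998 -0.66770508  0.42136422]
torque [ 0.01831253  0.03664247 -0.01141743]
gripper_width 1.00096379513348
top [[447.95790751   0.         276.14513334]
 [  0.         447.95790751 208.7634442 ]
 [  0.           0.           1.        ]] [ 0.4995652  -0.02110635  1.04074775] [-0.70399531 -0.00952112  0.02085717  0.70983444] ['image', 'intrinsics', 'position', 'orientation']
side [[445.55292201   0.         279.10332541]
 [  0.         445.55292201 203.21136817]
 [  0.           0.           1.        ]] [ 0.39423506 -0.77242019  0.86802268] [ 0.92704908  0.36287375 -0.03815347 -0.08629571] ['image', 'intrinsics', 'position', 'orientation']
pics
```

View pics/top0.png

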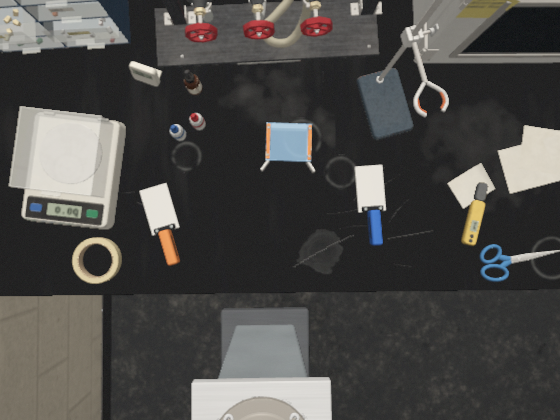

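View pics/side0.png

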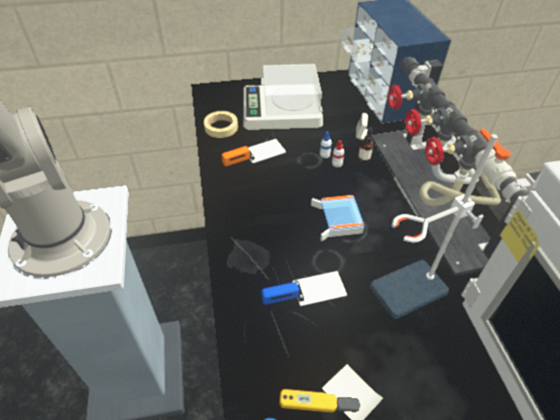

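The top view shows the orange scraper at about (163,225), with its blade pointing up-left. The dock is at about (290,142) with its mouth facing down, and the blue scraper is at (372,205). The side view agrees. Next I'll zoom in for corners.

```bash
cat > h.py <<'E'
import numpy as np, cv2
from scipy.spatial.transform import Rotation as R
def rot(q): return R.from_quat([q[1],q[2],q[3],q[0]]).as_matrix()
def proj(c,P):
    P=np.atleast_2d(P); p=(P-c["position"])@rot(c["orientation"])
    p=p*[1,-1,-1]; u=p@np.array(c["intrinsics"]).T
    return u[:,:2]/u[:,2:]
def ray(c,px,z):
    K=np.array(c["intrinsics"]); d=np.linalg.inv(K)@np.array([px[0],px[1],1.])
    d=rot(c["orientation"])@(d*[1,-1,-1]); o=np.array(c["position"])
    return o+d*(z-o[2])/d[2]
E
python3 - <<'E'
import pickle,cv2
from station import eyes
from h import *
c={n:eyes.read_camera(n) for n in ["top","side"]}
pickle.dump(c,open("c0.pkl","wb"))
t=c["top"]["image"][:,:,::-1];s=c["side"]["image"][:,:,::-1]
def crop(im,x,y,w,h,k): return cv2.resize(im[y:y+h,x:x+w],None,fx=k,fy=k,interpolation=cv2.INTER_NEAREST)
a=crop(t,130,175,60,100,6);b=crop(t,250,110,75,100,6)
cv2.imwrite("pics/z0.png",cv2.hconcat([a,b]))
a=crop(s,215,130,80,40,5);b=crop(s,300,180,80,65,5)
cv2.imwrite("pics/z1.png",cv2.vconcat([a,b]))
E
```

```text
(no output)
```

View pics/z0.png

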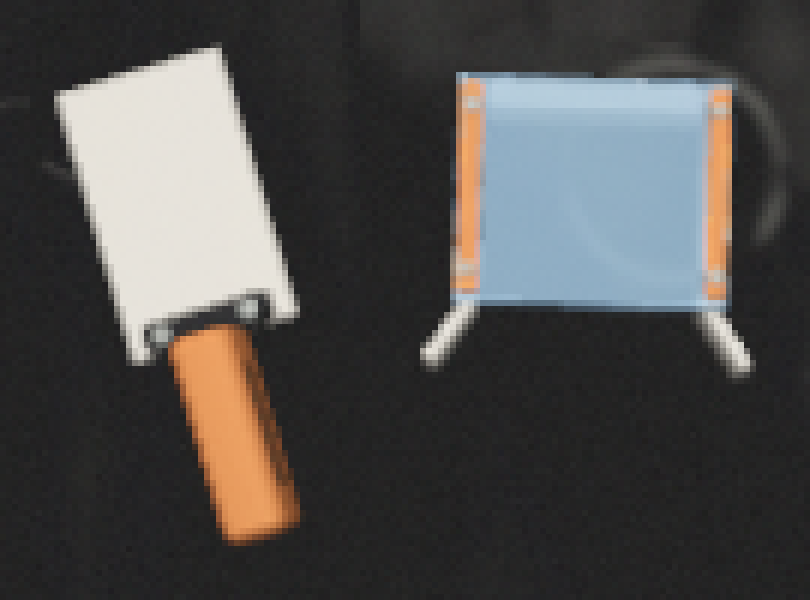

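View pics/z1.png

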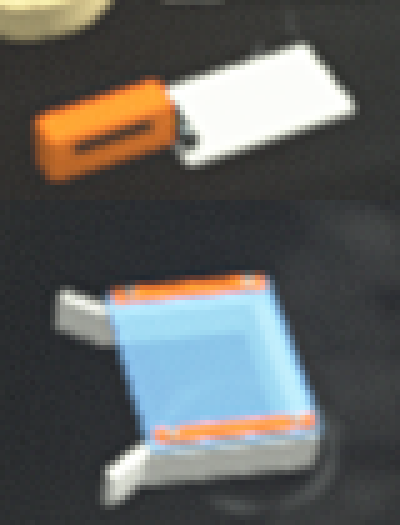

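```bash
python3 - <<'E'
import pickle
from h import *
from scipy.optimize import least_squares
c=pickle.load(open("c0.pkl","rb"))
def px(l,ox,oy,k): return (np.array(l,float)+.5)/k-.5+[ox,oy]
tb=px([(60,92),(220,47),(132,362),(297,318)],130,175,6)
sb=px([(308,43),(355,108),(185,165)],215,130,5)
L=np.array([[.145,.032,.004],[.145,-.032,.004],[.038,.032,.004],[.038,-.032,.004]])
print("blade top",[ray(c["top"],p,.004).round(4) for p in tb])
print("blade side",[ray(c["side"],p,.004).round(4) for p in sb])
def T(v,L): 
    cc,s=np.cos(v[2]),np.sin(v[2]); return np.c_[v[0]+cc*L[:,0]-s*L[:,1], v[1]+s*L[:,0]+cc*L[:,1], L[:,2]]
r=lambda v:(proj(c["top"],T(v,L))-tb).ravel()
o=least_squares(r,[.4,.25,.2]);print("scraper top",o.x,np.degrees(o.x[2]),o.fun.round(2))
Ls=L[[0,1,3]]
r2=lambda v:(proj(c["side"],T(v,Ls))-sb).ravel()
o2=least_squares(r2,o.x);print("scraper side",o2.x,np.degrees(o2.x[2]),o2.fun.round(2))
td=px([(457-360,73),(733-360,83),(725-360,310),(450-360,303)],250,110,6)
print("dock top",[ray(c["top"],p,.030).round(4) for p in td])
tg=px([(430-360,358),(742-360,368)],250,110,6)
print("guide tips",[ray(c["top"],p,.024).round(4) for p in tg])
sd=px([(110,300-200),(270,275-200),(315,430-200),(150,443-200)],300,180,5)
print("dock side",[ray(c["side"],p,.030).round(4) for p in sd])
Ld=np.array([[0,.052,.030],[0,-.052,.030]])
rd=lambda v:np.r_[(proj(c["top"],T(v[:3],np.array([[v[3],.052,.03],[v[3],-.052,.03],[0,-.052,.03],[0,.052,.03],[-.023,.0605,.024],[-.023,-.0605,.024]])))-np.r_[td,tg]).ravel()]
o3=least_squares(rd,[.6,0,0,.08]);print("dock",o3.x,np.degrees(o3.x[2]),o3.fun.round(2))
rd=lambda v:np.r_[(proj(c["side"],T(v[:3],np.array([[0,.052,.03],[v[3],.052,.03],[v[3],-.052,.03],[0,-.052,.03]])))-sd).ravel()]
o4=least_squares(rd,o3.x);print("dock side",o4.x,np.degrees(o4.x[2]),o4.fun.round(2))
E
```

```text
blade top [array([0.5901, 0.2772, 0.004 ]), array([0.6071, 0.2158, 0.004 ]), array([0.4861, 0.2492, 0.004 ]), array([0.5024, 0.1862, 0.004 ])]
blade side [array([0.5934, 0.2796, 0.004 ]), array([0.6097, 0.215 , 0.004 ]), array([0.5032, 0.1832, 0.004 ])]
scraper top [0.45818753 0.20793959 0.26720652] 15.30980594568342 [ 0.03  0.24  0.21  0.26  0.17 -0.12 -0.41 -0.37]
scraper side [0.46028785 0.20730283 0.26492122] 15.17886776029608 [-0.28  0.76 -0.31  0.17  0.57 -0.81]
dock top [array([ 0.7414, -0.0155,  0.03  ]), array([ 0.7371, -0.1204,  0.03  ]), array([ 0.6504, -0.1163,  0.03  ]), array([ 0.6537, -0.0122,  0.03  ])]
guide tips [array([ 0.6336, -0.0044,  0.024 ]), array([ 0.629 , -0.1231,  0.024 ])]
dock side [array([ 0.657 , -0.0188,  0.03  ]), array([ 0.744 , -0.0165,  0.03  ]), array([ 0.7341, -0.122 ,  0.03  ]), array([ 0.6522, -0.1153,  0.03  ])]
dock [ 0.65317114 -0.06451209 -0.03846621  0.08616833] -2.2039512448072616 [ 0.14  0.07 -0.26 -0.07  0.07 -0.35  0.14 -0.65 -0.54  0.49  0.45  0.51]
dock side [ 0.65493004 -0.06535612 -0.06323294  0.08382529] -3.622980724937612 [-0.08 -1.54 -0.5   0.72  0.54  0.09  0.    0.63]
```

Both cameras agree to about 2 mm:
- **Scraper:** (0.459, 0.208), yaw 15.2°
- **Dock:** (0.654, -0.065), yaw about -2.4°
- **Size checks:** the dock measures about 105 mm wide and the guide tips about 119 mm, so both fit.

I'll travel in an arc outside the minimum reach.

```bash
cat > d.py <<'E'
import sys
from h import *
from station import status
# usage: d.py X Y Z yawdeg -> shift in tool axes
s=status.get_obs(); M=rot(s["tool_rot"]); p=np.array(s["eef_pos"])
yaw=np.degrees(np.arctan2(M[1,0],M[0,0]))
print("t",round(s["t"],2),"pos",p.round(4),"yaw",yaw.round(2),"tilt",np.degrees(np.arccos(-M[2,2])).round(2),"F",np.round(s["contact_force"],1),"q",np.round(s["q"],2),"w",round(s["gripper_width"],3))
if len(sys.argv)>4:
    a=list(map(float,sys.argv[1:5])); y=np.radians(a[3])
    Mt=np.array([[np.cos(y),np.sin(y),0],[np.sin(y),-np.cos(y),0],[0,0,-1]])
    print("shift",(M.T@(np.array(a[:3])-p)).round(4),"rotvec",np.degrees(R.from_matrix(M.T@Mt).as_rotvec()).round(2))
E
python3 -m jog '0.04 -0.02 0 0 0 2.6 0.0854; 0.08 -0.045 0 0 0 5.2 0.0854; 0.12 -0.07 0 0 0 7.8 0.0854; 0.16 -0.095 0 0 0 10.4 0.0854; 0.2 -0.115 0 0 0 13 0.0854'; python3 d.py 0.48 -0.3 0.22 0
```

```text
t: 0.7
eef_pos: [0.3223, -0.4984, 0.2312]
tool_rot: [-0.0, 1.0, -0.0, -0.0]
contact_force: [1.4, 0.8, 0.2]
gripper_width: 1.001
t 0.7 pos [ 0.3223 -0.4984  0.2312] yaw -0.05 tilt 0.02 F [1.4 0.8 0.2] q [ 0.9   0.34 -0.01  1.76  0.    1.04 -0.68] w 1.001
shift [ 0.1575 -0.1986  0.0113] rotvec [-0.02  0.01 -0.05]
```

```bash

python3 -m jog '0.03 -0.04 0 0 0 0 0.0854; 0.06 -0.08 0 0 0 0 0.0854; 0.09 -0.12 0 0 0 0 0.0854; 0.12 -0.16 0 0 0 0 0.0854; 0.15 -0.2 0 0 0 0 0.0854'; 
python3 -m jog '0 -0.045 0.01 0 0 0 0.0854; 0 -0.09 0.02 0 0 0 0.0854; 0 -0.135 0.03 0 0 0 0.0854; 0 -0.18 0.04 0 0 0 0.0854; 0 -0.225 0.05 0 0 0 0.0854'; 
python3 d.py 0.459 0.208 0.12 15.2
```

```text
t: 1.2
eef_pos: [0.472, -0.2985, 0.2314]
tool_rot: [0.0, 1.0, 0.0, 0.0]
contact_force: [0.2, -1.1, 0.9]
gripper_width: 0.996
t: 1.7
eef_pos: [0.4706, -0.0736, 0.1811]
tool_rot: [0.0, 1.0, 0.0, 0.0]
contact_force: [2.0, 0.1, -0.4]
gripper_width: 1.001
t 1.7 pos [ 0.4706 -0.0736  0.1811] yaw 0.04 tilt 0.03 F [ 2.   0.1 -0.4] q [ 0.25  0.23 -0.26  2.06  0.07  0.87 -1.62] w 1.001
shift [-0.0115 -0.2816  0.061 ] rotvec [ 1.000e-02 -3.000e-02 -1.516e+01]
```

```bash

python3 -m jog '0 -0.045 0 0 0 -3 0.0854; 0 -0.09 0 0 0 -6 0.0854; 0 -0.135 0 0 0 -9 0.0854; -0.005 -0.18 0 0 0 -12 0.0854; -0.01 -0.225 0 0 0 -15.2 0.0854'; 
python3 d.py 0.459 0.208 0.12 15.2
```

```text
t: 2.2
eef_pos: [0.4604, 0.1514, 0.1814]
tool_rot: [0.0, 0.991, 0.134, 0.0]
contact_force: [1.3, -0.5, 0.3]
gripper_width: 1.001
t 2.2 pos [0.4604 0.1514 0.1814] yaw 15.36 tilt 0.02 F [ 1.3 -0.5  0.3] q [-0.07  0.26 -0.43  2.03  0.14  0.88 -1.88] w 1.001
shift [ 0.0136 -0.0549  0.0614] rotvec [ 0.01 -0.02  0.16]
```

```bash

python3 -m jog '0.007 -0.028 0.03 0 0 0 0.0854; 0.0135 -0.055 0.06 0 0 0 0.0854; 0.0135 -0.055 0.06 0 0 0 0.0854'; 
python3 d.py 0.459 0.208 0.006 15.2
python3 - <<'E'
from station import eyes
from h import *
import pickle
c={n:eyes.read_camera(n) for n in ["wrist","top"]}
pickle.dump(c,open("c1.pkl","wb"))
a=c["wrist"]["image"][:,:,::-1].copy()
v=[.459,.2077,np.radians(15.2)]
L=np.array([[.145,.032,.004],[.145,-.032,.004],[.038,.032,.004],[.038,-.032,.004],[-.04,.012,.034],[-.04,-.012,.034],[.04,.012,.034],[.04,-.012,.034]])
cc,s=np.cos(v[2]),np.sin(v[2])
P=np.c_[v[0]+cc*L[:,0]-s*L[:,1], v[1]+s*L[:,0]+cc*L[:,1], L[:,2]]
for p in proj(c["wrist"],P): cv2.circle(a,tuple(int(round(k)) for k in p),3,(255,0,255),1)
cv2.imwrite("pics/w1.png",a)
E
```

```text
t: 2.5
eef_pos: [0.4563, 0.2097, 0.1182]
tool_rot: [-0.0, 0.991, 0.136, -0.003]
contact_force: [-0.1, -0.3, -0.1]
gripper_width: 1.001
t 2.5 pos [0.4563 0.2097 0.1182] yaw 15.6 tilt 0.31 F [-0.1 -0.3 -0.1] q [-0.19  0.38 -0.43  2.04  0.22  0.77 -2.06] w 1.001
shift [0.0027 0.0025 0.1122] rotvec [-0.09  0.3   0.4 ]
```

View pics/w1.png

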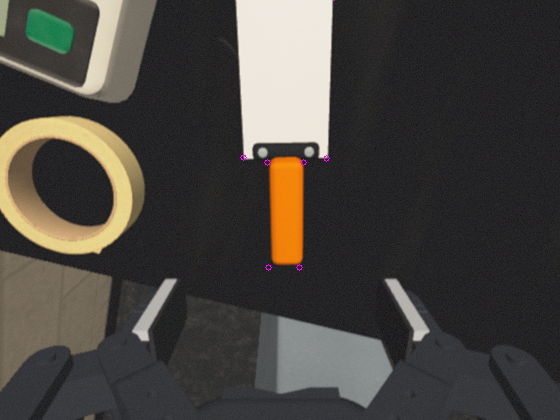

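The wrist view confirms it: the blade corners land on the predicted (244,157) and (327,158), and the grip is centred at about (287,210) between the fingers. Descending now.

```bash

python3 -m jog '0.0025 0.0015 0.035 0 0.3 0.4 0.0854; 0.0025 0.0015 0.07 0 0.3 0.4 0.0854; 0.0025 0.0015 0.09 0 0.3 0.4 0.0854; 0.0025 0.0015 0.105 0 0.3 0.4 0.0854; 0.0025 0.0015 0.112 0 0.3 0.4 0.0854'; 
python3 d.py 0.459 0.208 0.006 15.2
```

```text
t: 3.1
eef_pos: [0.4627, 0.2039, 0.009]
tool_rot: [0.0, 0.992, 0.128, 0.003]
contact_force: [0.3, -0.6, 1.3]
gripper_width: 0.998
t 3.1 pos [0.4627 0.2039 0.009 ] yaw 14.72 tilt 0.29 F [ 0.3 -0.6  1.3] q [-0.27  0.56 -0.34  2.09  0.36  0.54 -2.18] w 0.998
shift [-0.0025 -0.0049  0.003 ] rotvec [ 0.06 -0.28 -0.48]
```

```bash

python3 -m jog '0 0 0 0 0 0 0.0854; 0 0 0 0 0 0 0.0854'; 
python3 d.py 0.459 0.208 0.006 15.2
```

```text
t: 3.3
eef_pos: [0.463, 0.2053, 0.0103]
tool_rot: [-0.0, 0.992, 0.129, 0.003]
contact_force: [0.3, 0.4, -0.3]
gripper_width: 0.997
t 3.3 pos [0.463  0.2053 0.0103] yaw 14.8 tilt 0.39 F [ 0.3  0.4 -0.3] q [-0.27  0.56 -0.34  2.09  0.35  0.54 -2.18] w 0.997
shift [-0.0033 -0.0036  0.0043] rotvec [ 0.   -0.39 -0.4 ]
```

```bash

python3 -m jog '-0.0033 -0.0036 0.0043 0 -0.4 -0.4 0.0854; -0.0033 -0.0036 0.0043 0 -0.4 -0.4 0.0854; -0.0033 -0.0036 0.0043 0 -0.4 -0.4 0.06; -0.0033 -0.0036 0.0043 0 -0.4 -0.4 0.035; -0.0033 -0.0036 0.0043 0 -0.4 -0.4 0.015' 40; 
python3 d.py 0.459 0.208 0.006 15.2
python3 -m jog '0 0 0 0 0 0 0.015; 0 0 0 0 0 0 0.015; 0 0 0 0 0 0 0.015; 0 0 0 0 0 0 0.015' 40
python3 d.py 0.459 0.208 0.006 15.2
```

```text
t: 3.8
eef_pos: [0.4581, 0.2082, 0.0051]
tool_rot: [0.0, 0.991, 0.133, -0.001]
contact_force: [0.1, -0.6, -0.7]
gripper_width: 0.516
t 3.8 pos [0.4581 0.2082 0.0051] yaw 15.25 tilt 0.09 F [ 0.1 -0.6 -0.7] q [-0.28  0.57 -0.34  2.1   0.36  0.54 -2.18] w 0.516
shift [ 0.0008  0.0004 -0.0009] rotvec [0.   0.09 0.05]
t: 4.2
eef_pos: [0.4582, 0.2082, 0.0052]
tool_rot: [0.0, 0.991, 0.133, -0.001]
contact_force: [-0.4, -1.7, 4.6]
gripper_width: 0.271
t 4.2 pos [0.4582 0.2082 0.0052] yaw 15.24 tilt 0.09 F [-0.4 -1.7  4.6] q [-0.28  0.57 -0.34  2.1   0.36  0.54 -2.18] w 0.271
shift [ 0.0008  0.0004 -0.0008] rotvec [0.01 0.08 0.04]
```

```bash

python3 -m jog '0 0 -0.01 0 0 0 0.015; 0 0 -0.02 0 0 0 0.015; 0 0 -0.02 0 0 0 0.015' 60
python3 d.py 0.4686 -0.057 0.025 -2.4
python3 - <<'E'
from station import eyes
import cv2
a=eyes.read_camera("side")["image"][:,:,::-1]
b=eyes.read_camera("wrist")["image"][:,:,::-1]
cv2.imwrite("pics/g1.png",cv2.hconcat([cv2.resize(a[100:250,180:380],(400,300)),cv2.resize(b,(400,300))]))
E
```

```text
t: 4.5
eef_pos: [0.4589, 0.2087, 0.0265]
tool_rot: [-0.0, 0.991, 0.133, 0.0]
contact_force: [0.5, -0.4, -1.9]
gripper_width: 0.268
t 4.5 pos [0.4589 0.2087 0.0265] yaw 15.25 tilt 0.05 F [ 0.5 -0.4 -1.9] q [-0.26  0.53 -0.36  2.09  0.33  0.58 -2.16] w 0.268
shift [-0.0605  0.2589  0.0013] rotvec [-0.04 -0.03 17.65]
```

View pics/g1.png

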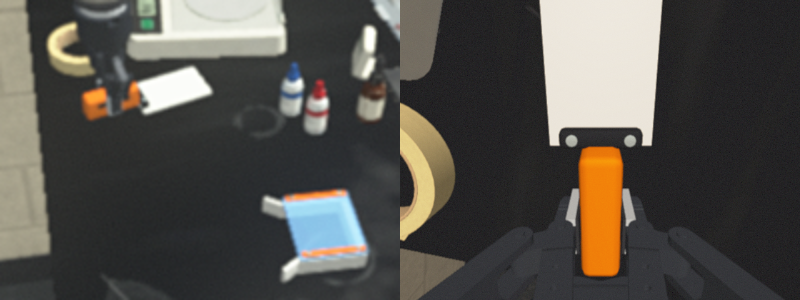

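The scraper is held square and off the bench: the grip sits between the pads at about (600,210) in the wrist half of the picture. Now carrying it to the dock's mouth.

```bash

python3 -m jog '-0.01 0.03 0 0 0 2 0.015; -0.02 0.06 0 0 0 4 0.015; -0.03 0.09 0 0 0 6 0.015; -0.04 0.12 0 0 0 8 0.015; -0.05 0.15 0 0 0 10 0.015'
python3 d.py 0.4686 -0.057 0.025 -2.4
```

```text
t: 5.1
eef_pos: [0.4488, 0.0491, 0.0249]
tool_rot: [0.0, 0.999, 0.045, -0.001]
contact_force: [-0.3, -0.6, -0.8]
gripper_width: 0.266
t 5.1 pos [0.4488 0.0491 0.0249] yaw 5.18 tilt 0.12 F [-0.3 -0.6 -0.8] q [ 0.02  0.47 -0.32  2.21  0.3   0.51 -2.01] w 0.266
shift [ 1.010e-02  1.074e-01 -1.000e-04] rotvec [0.03 0.12 7.58]
```

```bash

python3 -m jog '0.0025 0.027 0 0 0 2 0.015; 0.005 0.054 0 0 0 4 0.015; 0.0075 0.081 0 0 0 6 0.015; 0.01 0.107 0 0 0.1 7.6 0.015; 0.01 0.107 0 0 0.1 7.6 0.015'
python3 d.py 0.4686 -0.057 0.025 -2.4
python3 - <<'E'
from station import eyes
from h import *
import pickle
c={n:eyes.read_camera(n) for n in ["wrist","top","side"]}
pickle.dump(c,open("c2.pkl","wb"))
t=c["top"]["image"][:,:,::-1]; w=c["wrist"]["image"][:,:,::-1]
t=cv2.resize(t[100:250,240:340],(400,600),interpolation=cv2.INTER_CUBIC)
w=cv2.copyMakeBorder(cv2.resize(w,(400,300)),0,300,0,0,0)
s=c["side"]["image"][:,:,::-1][150:250,230:390]; w[300:550]=cv2.resize(s,(400,250),interpolation=cv2.INTER_CUBIC)
cv2.imwrite("pics/p2.png",cv2.hconcat([t,w]))
E
```

```text
t: 5.6
eef_pos: [0.4691, -0.0594, 0.0248]
tool_rot: [0.001, 1.0, -0.024, -0.0]
contact_force: [-1.2, -0.5, -1.6]
gripper_width: 0.271
t 5.6 pos [ 0.4691 -0.0594  0.0248] yaw -2.72 tilt 0.13 F [-1.2 -0.5 -1.6] q [ 0.22  0.49 -0.28  2.16  0.27  0.52 -1.88] w 0.271
shift [-0.0006 -0.0024 -0.0002] rotvec [ 0.13  0.01 -0.32]
```

View pics/p2.png

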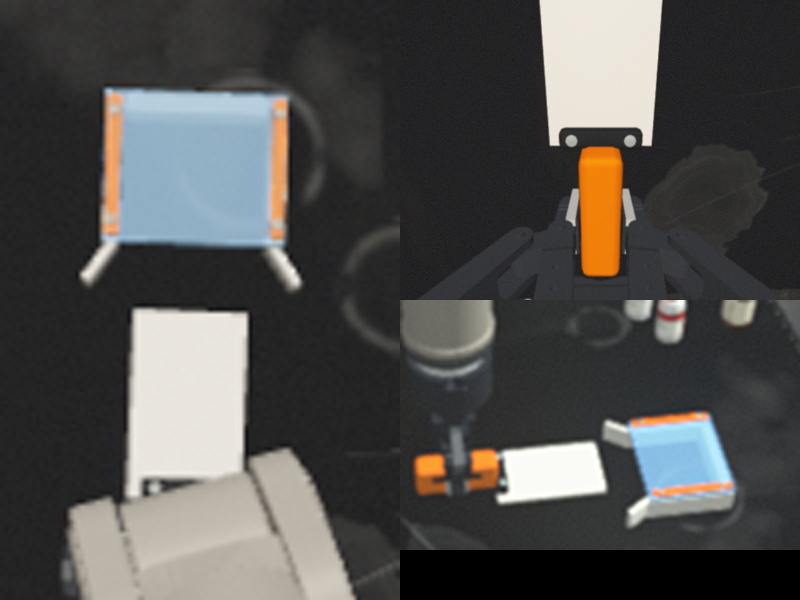

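```bash
python3 - <<'E'
import pickle
from h import *
c=pickle.load(open("c2.pkl","rb"))["top"]
f=lambda x,y:((x+.5)/4-.5+240,(y+.5)/4-.5+100)
b=[ray(c,f(*p),.0238) for p in [(133,309),(248,313)]]
g=[ray(c,f(*p),.024) for p in [(85,282),(297,288)]]
d=[ray(c,f(*p),.030) for p in [(106,89),(288,96),(286,245),(103,240)]]
for n,v in (("blade",b),("guide",g),("dock",d)): print(n,np.round(v,4)[:,:2].tolist())
print("edge mid",np.mean(b,0),"width",np.linalg.norm(b[0]-b[1]),"yaw",np.degrees(np.arctan2(*(b[0]-b[1])[:2]))*-1)
m=np.mean(d[2:],0); a=np.mean(d[:2],0); v=a-m
print("dock mouth",m,"yaw",np.degrees(np.arctan2(v[1],v[0])), [-np.degrees(np.arctan2(*(p-q)[:2])) for p,q in ((d[0],d[1]),(d[3],d[2]),(g[0],g[1]))])
y=np.radians(-2.4);e=np.mean(b,0)-m
print("edge in dock",e[0]*np.cos(y)+e[1]*np.sin(y),-e[0]*np.sin(y)+e[1]*np.cos(y))
E
```

```text
blade [[0.616, -0.0308], [0.6133, -0.0963]]
guide [[0.6316, -0.0035], [0.6274, -0.1245]]
dock [[0.7412, -0.0164], [0.7366, -0.1201], [0.6512, -0.1179], [0.6547, -0.014]]
edge mid [ 0.61466064 -0.06355974  0.0238    ] width 0.06562775721042997 yaw -2.388879936537942
dock mouth [ 0.65297343 -0.06597379  0.03      ] yaw -1.5084866309176768 [np.float64(-2.499659191037154), np.float64(-1.9278329757434585), np.float64(-2.0043267768117974)]
edge in dock -0.038380276634006644 0.0008075547528102003
```

The blade is aligned with the dock: 0.8 mm lateral offset and within about 0.3° in yaw, with 38 mm to the mouth and about 113 mm to go. Lowering, then sliding in.

```bash

python3 -m jog '0 0 0.009 0 0 0 0.015; 0 0 0.018 0 0 0 0.015; 0 0 0.018 0 0 0 0.015'
python3 -m jog '0.012 0 0 0 0 0 0.015; 0.024 0 0 0 0 0 0.015; 0.036 0 0 0 0 0 0.015; 0.048 0 0 0 0 0 0.015; 0.06 0 0 0 0 0 0.015'
python3 d.py 0.582 -0.062 0.0065 -2.4
```

```text
t: 6.05
eef_pos: [0.4682, -0.0544, 0.0057]
tool_rot: [0.0, 1.0, -0.02, -0.001]
contact_force: [-0.0, -0.3, -1.7]
gripper_width: 0.27
t: 6.55
eef_pos: [0.5305, -0.0579, 0.0073]
tool_rot: [0.0, 1.0, -0.021, 0.0]
contact_force: [-0.2, -1.3, -2.0]
gripper_width: 0.269
t 6.55 pos [ 0.5305 -0.0579  0.0073] yaw -2.36 tilt 0.05 F [-0.2 -1.3 -2. ] q [ 0.2   0.58 -0.27  2.03  0.28  0.56 -1.87] w 0.269
shift [0.0516 0.002  0.0008] rotvec [ 0.02 -0.04  0.04]
```

```bash
cat > look.py <<'E'
import sys
from station import eyes
from h import *
import pickle
c={n:eyes.read_camera(n) for n in ["wrist","top","side"]}
pickle.dump(c,open(sys.argv[1]+".pkl","wb"))
t=c["top"]["image"][:,:,::-1]; w=c["wrist"]["image"][:,:,::-1]
t=cv2.resize(t[100:250,240:340],(400,600),interpolation=cv2.INTER_CUBIC)
w=cv2.copyMakeBorder(cv2.resize(w,(400,300)),0,300,0,0,0)
s=c["side"]["image"][:,:,::-1][150:250,230:390]; w[300:550]=cv2.resize(s,(400,250),interpolation=cv2.INTER_CUBIC)
cv2.imwrite("pics/%s.png"%sys.argv[1],cv2.hconcat([t,w]))
E
python3 look.py p3; python3 d.py 0.582 -0.062 0.0065 -2.4
```

```text
t 6.7 pos [ 0.5299 -0.0578  0.0071] yaw -2.36 tilt 0.05 F [-0.5 -0.3 -1.1] q [ 0.2   0.58 -0.27  2.03  0.28  0.56 -1.87] w 0.269
shift [0.0522 0.0021 0.0006] rotvec [ 0.01 -0.05  0.04]
```

View pics/p3.png

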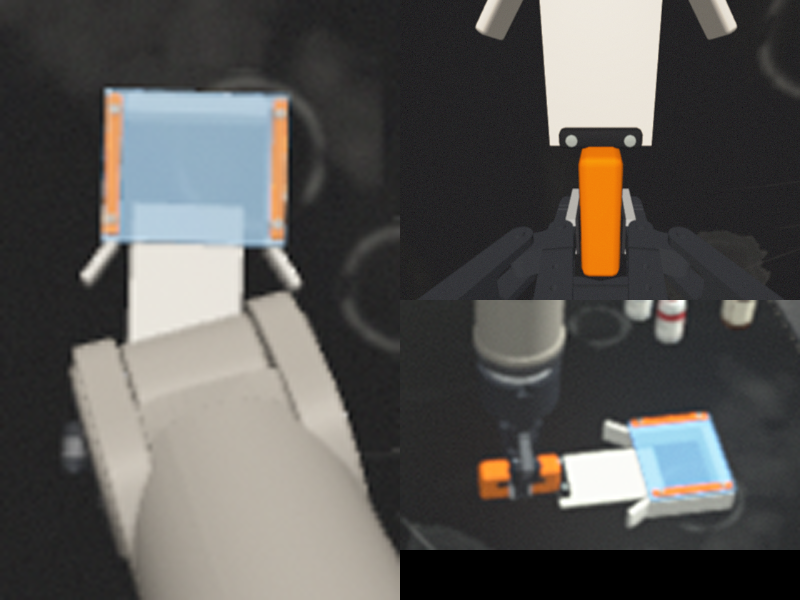

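The blade is in the slot, with its front edge at about (132–243, 205) in the top crop. It is roughly 2–3 mm to the left of centre, inside the ±10 mm play. Continuing with a small correction.

```bash

python3 -m jog '0.009 0.0005 0 0 0 0 0.015; 0.018 0.001 0 0 0 0 0.015; 0.027 0.0015 0 0 0 0 0.015; 0.036 0.002 0 0 0 0 0.015; 0.045 0.002 0 0 0 0 0.015'
python3 -m jog '0 0 0.001 0 0 0 0.015; 0.002 0 0.001 0 0 0 0.015; 0.004 0 0.001 0 0 0 0.015'
python3 d.py 0.582 -0.062 0.0065 -2.4; python3 look.py p4
```

```text
t: 7.2
eef_pos: [0.5747, -0.0618, 0.0071]
tool_rot: [0.0, 1.0, -0.021, 0.0]
contact_force: [0.0, 0.2, -1.2]
gripper_width: 0.267
t: 7.5
eef_pos: [0.5774, -0.0618, 0.0059]
tool_rot: [0.0, 1.0, -0.02, -0.0]
contact_force: [-0.1, 0.1, -1.3]
gripper_width: 0.271
t 7.5 pos [ 0.5774 -0.0618  0.0059] yaw -2.35 tilt 0.05 F [-0.1  0.1 -1.3] q [ 0.2   0.64 -0.27  1.92  0.27  0.62 -1.85] w 0.271
shift [ 0.0046  0.     -0.0006] rotvec [0.03 0.05 0.05]
```

View pics/p4.png

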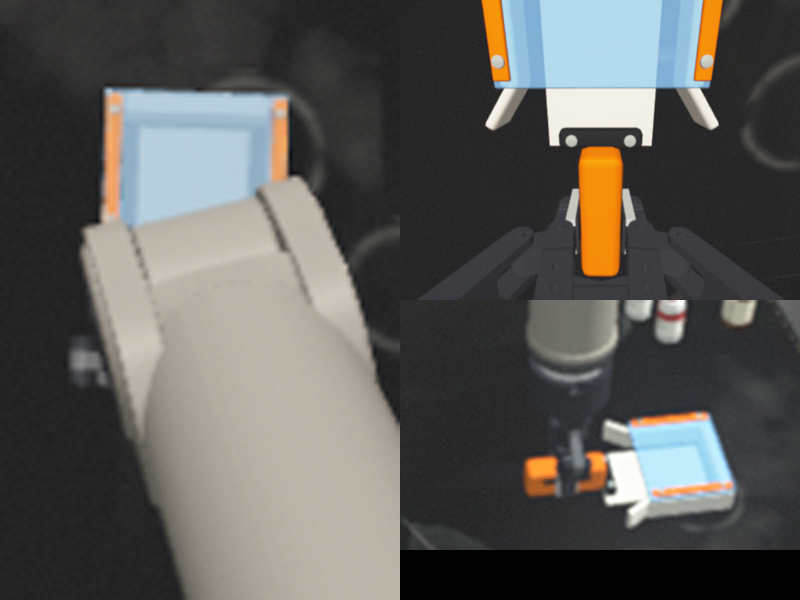

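The blade is nearly home: its front edge is at row ~125 in the top crop and the back stop at ~120. Now creeping forward until I feel contact.

```bash

for i in 1 2; do :; done
python3 -m jog '0.0015 0 0 0 0 0 0.015; 0.003 0 0 0 0 0 0.015; 0.004 0 0 0 0 0 0.015; 0.004 0 0 0 0 0 0.015'
python3 d.py 0.582 -0.062 0.0065 -2.4
```

```text
t: 8.05
eef_pos: [0.5818, -0.062, 0.006]
tool_rot: [0.0, 1.0, -0.021, -0.0]
contact_force: [0.1, -1.6, -1.6]
gripper_width: 0.27
t 8.05 pos [ 0.5818 -0.062   0.006 ] yaw -2.35 tilt 0.03 F [ 0.1 -1.6 -1.6] q [ 0.2   0.64 -0.27  1.91  0.27  0.63 -1.85] w 0.27
shift [ 0.0002  0.     -0.0005] rotvec [0.03 0.01 0.05]
```

```bash

python3 -m jog '0.001 0 0 0 0 0 0.015; 0.002 0 0 0 0 0 0.015; 0.002 0 0 0 0 0 0.015'
python3 d.py 0.582 -0.062 0.0065 -2.4
```

```text
t: 8.35
eef_pos: [0.5818, -0.0622, 0.0055]
tool_rot: [0.0, 1.0, -0.02, -0.002]
contact_force: [-5.0, 0.4, -0.6]
gripper_width: 0.27
t 8.35 pos [ 0.5818 -0.0622  0.0055] yaw -2.35 tilt 0.23 F [-5.   0.4 -0.6] q [ 0.2   0.64 -0.27  1.9   0.27  0.63 -1.85] w 0.27
shift [ 0.0001 -0.0002 -0.001 ] rotvec [0.06 0.22 0.05]
```

```bash

python3 -m jog '0.001 0 0 0 0 0 0.015; 0.001 0 0 0 0 0 0.015'
python3 d.py 0.582 -0.062 0.0065 -2.4; python3 look.py p5
```

```text
t: 8.55
eef_pos: [0.5818, -0.0622, 0.0053]
tool_rot: [0.001, 1.0, -0.02, -0.003]
contact_force: [-8.5, -0.7, 1.4]
gripper_width: 0.27
t 8.55 pos [ 0.5818 -0.0622  0.0053] yaw -2.34 tilt 0.34 F [-8.5 -0.7  1.4] q [ 0.2   0.65 -0.27  1.9   0.27  0.63 -1.85] w 0.27
shift [ 0.0002 -0.0002 -0.0012] rotvec [0.07 0.33 0.06]
```

View pics/p5.png

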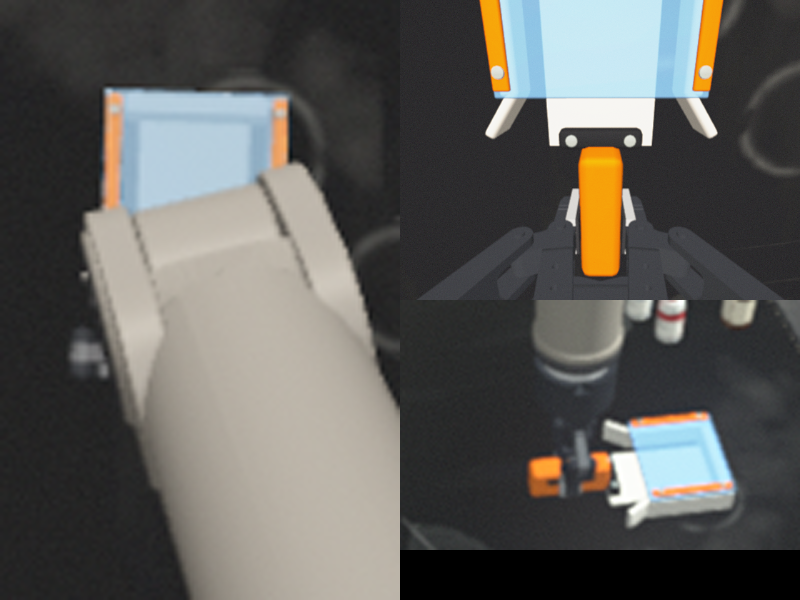

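```bash
python3 - <<'E'
import pickle
from h import *
c=pickle.load(open("p5.pkl","rb"))
t=c["top"]["image"][:,:,::-1]; s=c["side"]["image"][:,:,::-1]
a=cv2.resize(t[115:160,258:318],None,fx=7,fy=7,interpolation=cv2.INTER_CUBIC)
# overlay home blade front edge and back stop base using the dock fit
D=[.6537,-.065,np.radians(-2.3)]
W=lambda x,y,z:np.array([D[0]+np.cos(D[2])*x-np.sin(D[2])*y,D[1]+np.sin(D[2])*x+np.cos(D[2])*y,z])
b=cv2.resize(s[185:245,315:375],None,fx=6,fy=6,interpolation=cv2.INTER_CUBIC)
for y in np.linspace(-.042,.042,8):
    p=proj(c["top"],W(.075,y,.004))[0]; q=tuple(int(v) for v in ((p-[258,115]+.5)*7)); cv2.circle(a,q,2,(255,0,255),-1)
    p=proj(c["side"],W(.075,y,.004))[0]; q=tuple(int(v) for v in ((p-[315,185]+.5)*6)); cv2.circle(b,q,2,(255,0,255),-1)
a=cv2.copyMakeBorder(a,0,360-a.shape[0],0,0,0)
cv2.imwrite("pics/p5z.png",cv2.hconcat([a,b]))
E
```

```text
(no output)
```

View pics/p5z.png

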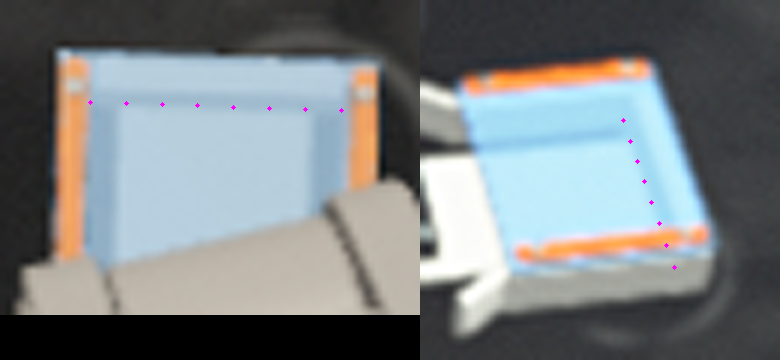

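Home is confirmed: 8.5 N of push gives no further travel, and in both views the blade edge lies on the predicted back-stop line (magenta dots). Easing off the push, then releasing and raising the gripper straight up.

```bash

python3 -m jog '-0.001 0 0 0 0 0 0.015; -0.002 0 0 0 0 0 0.015; -0.002 0 0 0 0 0 0.015'
python3 d.py 0.582 -0.062 0.0065 -2.4
```

```text
t: 9.0
eef_pos: [0.5819, -0.0621, 0.0057]
tool_rot: [0.0, 1.0, -0.021, -0.001]
contact_force: [-4.7, 0.2, -1.5]
gripper_width: 0.269
t 9.0 pos [ 0.5819 -0.0621  0.0057] yaw -2.36 tilt 0.11 F [-4.7  0.2 -1.5] q [ 0.2   0.64 -0.27  1.91  0.27  0.63 -1.85] w 0.269
shift [ 0.0001 -0.0001 -0.0008] rotvec [0.04 0.1  0.04]
```

```bash

python3 -m jog '0 0 0 0 0 0 0.03; 0 0 0 0 0 0 0.05; 0 0 0 0 0 0 0.07; 0 0 0 0 0 0 0.08; 0 0 0 0 0 0 0.08'
python3 d.py 0.582 -0.062 0.0065 -2.4
```

```text
t: 9.5
eef_pos: [0.5832, -0.0619, 0.0063]
tool_rot: [0.0, 1.0, -0.021, 0.0]
contact_force: [0.0, -0.2, -0.1]
gripper_width: 0.936
t 9.5 pos [ 0.5832 -0.0619  0.0063] yaw -2.35 tilt 0.05 F [ 0.  -0.2 -0.1] q [ 0.2   0.64 -0.27  1.9   0.27  0.63 -1.85] w 0.936
shift [-0.0012  0.0001 -0.0002] rotvec [ 0.02 -0.05  0.05]
```

Raising slowly at first, then moving back clear of the camera's view.

```bash

python3 -m jog '0 0 -0.015 0 0 0 0.08; 0 0 -0.04 0 0 0 0.08; 0 0 -0.08 0 0 0 0.08; 0 0 -0.12 0 0 0 0.08; 0 0 -0.16 0 0 0 0.08'
python3 -m jog '-0.02 -0.04 0 0 0 0 0.08; -0.04 -0.08 0 0 0 0 0.08; -0.06 -0.12 0 0 0 0 0.08; -0.08 -0.16 0 0 0 0 0.08; -0.08 -0.2 0 0 0 0 0.08'
python3 -m jog '0 0 0 0 0 0 0.08; 0 0 0 0 0 0 0.08'
python3 look.py p6
python3 - <<'E'
import pickle
from h import *
c=pickle.load(open("p6.pkl","rb"))
cv2.imwrite("pics/top6.png",c["top"]["image"][:,:,::-1])
E
```

```text
t: 10.0
eef_pos: [0.5827, -0.0618, 0.1689]
tool_rot: [0.0, 1.0, -0.02, 0.0]
contact_force: [1.0, 1.0, -0.2]
gripper_width: 0.936
t: 10.5
eef_pos: [0.5086, 0.1426, 0.1672]
tool_rot: [0.001, 1.0, -0.02, -0.0]
contact_force: [1.2, 0.5, 0.2]
gripper_width: 0.94
t: 10.7
eef_pos: [0.5111, 0.1422, 0.167]
tool_rot: [0.0, 1.0, -0.019, 0.001]
contact_force: [0.3, -0.4, -0.4]
gripper_width: 0.939
```

View pics/p6.png

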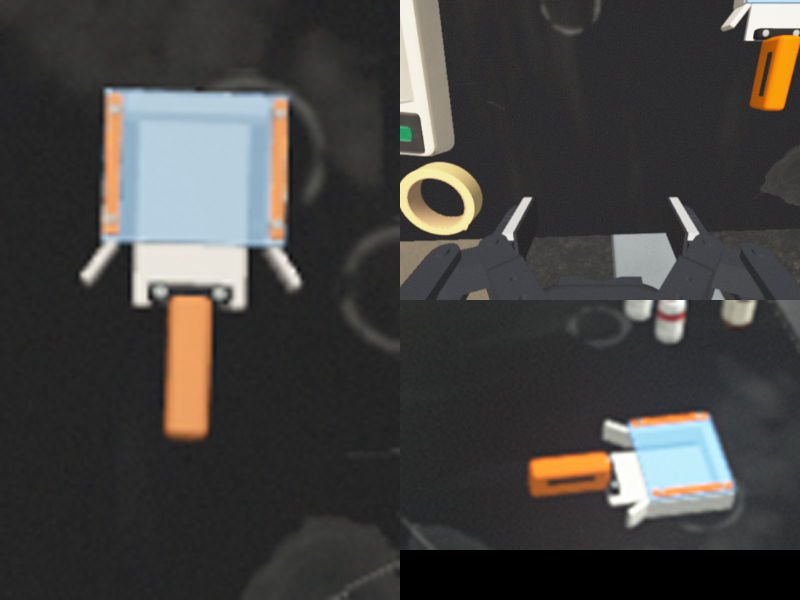

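View pics/top6.png

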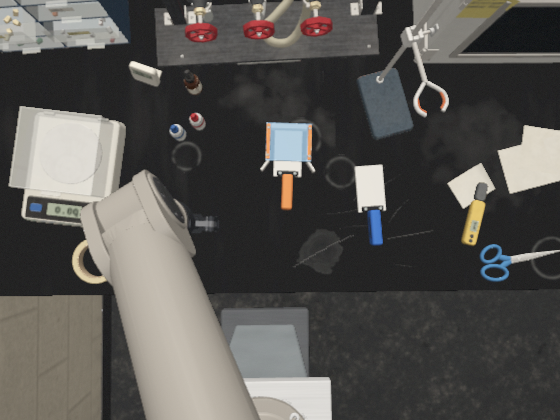

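```bash
python3 - <<'E'
import pickle
from h import *
from scipy.optimize import least_squares
c=pickle.load(open("p6.pkl","rb"))["top"]
f=lambda x,y:((x+.5)/4-.5+240,(y+.5)/4-.5+100)
g=lambda p,z:ray(c,f(*p),z)
bk=(g((133,306),.004)+g((247,307),.004))/2; fr=(g((138,120),.004)+g((250,122),.004))/2
m=(g((286,245),.03)+g((103,240),.03))/2
y=np.radians(-2.2)
for n,v in(("back",bk),("front",fr)):
    e=v-m; print(n,v.round(4),"dock x,y",(e[0]*np.cos(y)+e[1]*np.sin(y)).round(4),(-e[0]*np.sin(y)+e[1]*np.cos(y)).round(4))
d=fr-bk; print("len",np.linalg.norm(d),"yaw",np.degrees(np.arctan2(d[1],d[0])))
E
```

```text
back [ 0.6195 -0.0641  0.004 ] dock x,y -0.0335 0.0006
front [ 0.7283 -0.0675  0.004 ] dock x,y 0.0753 0.0014
len 0.1087822153098579 yaw -1.78367023542375
```

The final picture shows the blade front at dock x = 75 mm (home is 75) and the lateral offset at about 1 mm. The blue scraper is unmoved and the gripper is clear. Handing in.

```bash
python3 -c "
from station import workorder,status
print(workorder.hand_in()); print(status.get_obs()['t'])"
```

```text
the job is handed in; nothing more can be done
None
the job is handed in; nothing more can be done
```

The orange scraper is put away and the job is handed in, at about 11 s of the 38 s allowed. I gripped it across its grip, lowered it in front of the dock, slid the blade in front edge first until it met the back stop, then released it and moved clear.

**Last checks:**
- **Fully home:** 8.5 N of push moved it no further. In the final picture the blade front is at dock x ≈ 75 mm, as it should be. The blade's back edge reads −33.5 mm against −32 mm, which is within measuring error.
- **Straight and flat:** the blade is about 1 mm off centre and within about 0.5° of the dock. I released it at the height where I had picked it off the bench, so it should be lying flat, and the side view shows it that way.
- **Nothing else disturbed:** the blue scraper shows at the same place in the first and last top views, and the gripper read no real contact force after release.

**One disagreement:** partway in, the top view put the blade about 3 mm off centre while the wrist view showed it centred. I shifted it 2 mm; either way it was inside the slot's ±10 mm play.

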